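# Pin the drip pan into its station

### The arm

A 6-joint arm with a two-finger parallel gripper is mounted at the origin on the work surface. World frame = base frame: x ahead of the robot, y to its left, z up, the work surface at z = 0. Lengths are in m, angles in rad, forces in N, time in s.
With the tool pointing down it reaches from about 0.3 to 0.825 m from the base axis. Payload 5.4 kg.
Tool frame: the origin (TCP) lies at the very end of the fingers, on their centre line; the grasp point (between the pads) lies 19 mm behind it; z points along the fingers, x is the direction in which the jaws open and shut, and the axes are right-handed (so a half turn about z gives the same grasp; the last joint's range is limited). The gripper opens to 92 mm and grips with 3 to 60 N. Pads are 20 mm wide; open, the fingers measure 128 mm over their backs; the gripper's body (75 mm by 189 mm) begins 69 mm behind the grasp point.
Start: joints at [-1.32, 0.158, 1.597, -0, 1.386, -0.21], TCP at [0.256, -0.515, 0.215] pointing down, gripper open.
Joint ranges: [-2.91, 2.91], [-0.94, 2.29], [0.18, 2.7], [-1.29, 4.43], [0.17, 2.64], [-3, 3]. Speed limits (rad/s): [2.57, 2.57, 3.14, 3.14, 3.14, 3.14].

### API

Orientations are given as a rotation vector (axis times angle).
In Python, from workcell import bot gives the robot as it stands. Calls block until the motion is done:
- bot.goto(position, orientation): joint-space move of the TCP to a pose.
- bot.line_to(position, rot=None, max_speed=0.15): straight line of the TCP; rot=None keeps the orientation; max_speed is the mean speed in m/s.
- bot.set_joints(angles): joint-space move.
- bot.set_gripper(opening, newtons=None): opening from 0.0 (shut) to 1.0 (fully open); newtons is the grip in N (None keeps the last); returns when the fingers have stopped.
- bot.hold(seconds).
- bot.inverse_kinematics(position, orientation): joint angles nearest the present ones, or None.
- bot.read_camera(name): name is "scene" or "top" or "wrist"; returns a dict with "pixels" (400x640x3 uint8, blue, green, red), "fx", "fy", "cx", "cy" (pixels), "k1" (the pictures are not rectified: a ray, as slopes to the right and down, at radius r is drawn at 1 + k1 r^2 times it, then the intrinsics apply), "R" (3x3) and "t" (3): a world point X has camera coordinates R X + t. Camera axes: x right, y down, z forward; pixel columns grow to the right and rows downward; lengths in m; the calibration is good to about 2 mm. A picture is of the moment at which its call begins. There is no depth.
A pose or a line that the arm cannot do raises bot.MotionError and nothing moves.
- bot.job_done(): hands the job in, once; it reports no verdict.
Readings, each from a call of its own:
- bot.current_clock(): time.
- bot.current_joints(): joint angles.
- bot.current_joint_vel(): joint speeds.
- bot.current_effort(): joint torques, N m.
- bot.current_ee_pos(): TCP position.
- bot.current_tool_rot(): TCP orientation.
- bot.current_contact_force(): force on the tool from outside, world axes, zero at the start.
- bot.current_ft_torque(): the same for the moment, N m.
- bot.current_opening(): opening from 0.0 (shut) to 1.0 (fully open).
Only numpy, scipy, OpenCV 4.12 (cv2) and the standard library are available. Lean on these libraries where they do the work, as an engineer would, in place of code of your own. Each camera call takes 0.05 s, during which the arm holds its last target. There are 200 camera calls.

### The job

Slide the drip pan back along its rails until it meets its stop, then take the tapered locking pin from its rest, feel its tip into the hole of the pan's loose tongue through the top lug, draw the tongue into line and work the pin down into the lower lug until its collar sits fully home on the top lug; let go of it there. Do it gently, never pushing on the pan and station with more than about 25 N, and leave the bottle, cup and jar alone.

Things in the scene. Friction and masses are not known exactly. Their poses are not given: they have to be found in the camera images.
- station: White base plate, 150 x 335 x 12 mm, fixed on feet 2 to 14 mm high. Origin at its underside, on the axis of its lug holes; y runs along the rails, from lugs to pan (plate: y -35 to 300 mm). At the origin an aluminium fork: lower lug z 12 to 40 mm with a close 15 mm round hole, top lug z 52 to 60 mm with a wide 29 mm one, both 50 x 50 mm, joined by a wall at -y. The plate closes the holes below.
- lug_hole (a point): Centre of the mouth of the wide hole in the top lug, on whose face the pin's collar sits; axes as the station's. Below it: the pan's tongue, its top 10 mm and its underside 18 mm down, then the lower lug's top 20 mm down.
- pan (a joint): Position of the stainless drip pan along the station's +y, m: 0 when the tongue's hole is in line with the lugs' along y, larger is farther out. A rigid stop lies at -0.0035: pushed fully in, the pan stands 3.5 mm past the line. It takes about 4 N to move and stays where it is left. Box 124 x 150 mm, from 60 to 210 mm in +y of the tongue's hole, rim 3 mm above the top lug.
- tab_top (a point): Middle of the top edge of the pan's upright pull tab (50 mm wide along the station's x, 8 mm thick, 42 mm above the rim), 45 mm higher than the top lug, at the pan's far end. The tongue, a steel plate 40 mm wide with a 15 mm round hole 213 mm in -y of the tab, is loose sideways: its hole may stand up to 7.5 mm off line in x, either way (not measured; 4 N shifts it, it stays).
- pin: Steel locking pin, 96 mm long, 130 g, standing tip down in its rest at the start. Origin at the tip, z up along it. From the tip: taper from 11.6 to 14 mm across over 22 mm, straight shank 14 mm across up to 46 mm, collar 40 mm across (46 to 51 mm), round grip 16 mm across (51 to 96 mm).
- pin_seat (a point): Centre of the underside of the pin's collar, 46 mm above its tip, z up along the pin.
- rest: Grey plastic block, 60 x 60 x 50 mm high, fixed to the counter, with a 17 mm hole through it from above in which the pin stands, collar on the block. Origin at the middle of its underside.
- bottle: Bystander: white round bottle with cap, 60 mm across, 170 mm high; origin under its middle.
- cup: Bystander: empty clear cup, 84 mm across at the rim, 90 mm high; origin under its middle.
- jar: Bystander: squat amber jar, 70 mm across, 80 mm high; origin under its middle.
Mind the look-alikes: they are no part of the job. What is meant by the pin is not green or pink, and is the larger of those in its own colour.

How it is judged:
By the outcome, as a careful person would: the job done as asked, in the order asked, and still so for the second after the job is handed in, with the robot touching nothing.
It also fails if it takes over 72 s, if anything falls off the work surface, if the arm or the gripper's body presses on something with over 40 N, if the wrist force passes 120 N, or if a joint passes its speed limit or range.

## Working session

There is one attempt and no reset: what is moved stays moved. The work goes in short steps, each a Python script; the robot and the scene stay as the last script left them, time stands still between calls to the robot, and variables do not carry over. Pictures are saved under pics/ and viewed, about 8 in all and at most 12, crops included, and the job is handed in when it is done.

```bash
ls; mkdir -p pics; cat > h.py <<'E'
import numpy as np, cv2
from workcell import bot
from scipy.spatial.transform import Rotation as Ro
def snap(n,f=None):
    c=bot.read_camera(n); c['pixels']=np.array(c['pixels']); c['R']=np.array(c['R']); c['t']=np.array(c['t'])
    if f: cv2.imwrite('pics/'+f,c['pixels'])
    return c
def K(c): return np.array([[c['fx'],0,c['cx']],[0,c['fy'],c['cy']],[0,0,1.]])
def D(c): return np.array([c['k1'],0,0,0,0.])
def proj(c,P): return cv2.projectPoints(np.atleast_2d(np.float64(P)),cv2.Rodrigues(c['R'])[0],c['t'],K(c),D(c))[0][:,0]
def ray(c,u,v):
    p=cv2.undistortPoints(np.float64([[[u,v]]]),K(c),D(c))[0,0]
    return -c['R'].T@c['t'], c['R'].T@np.array([p[0],p[1],1])
def onplane(c,u,v,z):
    o,d=ray(c,u,v); return o+d*(z-o[2])/d[2]
def tri(*cuv):
    A=0;b=0
    for c,u,v in cuv:
        o,d=ray(c,u,v); d=d/np.linalg.norm(d); M=np.eye(3)-np.outer(d,d); A=A+M;b=b+M@o
    return np.linalg.solve(A,b)
def down(yaw):  # tool z down, tool x at yaw in world
    return Ro.from_matrix(np.array([[np.cos(yaw),np.sin(yaw),0],[np.sin(yaw),-np.cos(yaw),0],[0,0,-1.]])).as_rotvec()
E
python3 - <<'E'
from h import *
import pickle
S=snap('scene','scene0.png');T=snap('top','top0.png');W=snap('wrist','wrist0.png')
pickle.dump((S,T,W),open('c0.pkl','wb'))
for c in(S,T,W): print(c['fx'],c['k1'],-c['R'].T@c['t'],c['R'][2])
print(bot.current_clock(),bot.current_tool_rot(),bot.current_contact_force())
E
```

```text
pics
492.3820037663549 -0.12368862964392997 [ 1.15139613 -0.60016214  0.83063225] [-0.53647681  0.47927014 -0.69461699]
492.90197358452866 -0.1275845951713345 [ 0.42422116 -0.10233709  1.3186646 ] [ 0.13697245 -0.01481255 -0.9904641 ]
308.67582658266997 0.006614835919317248 [ 0.3207936  -0.48075452  0.38519908] [-0.23345397 -0.11337303 -0.96573588]
0.15 [-2.66924351e+00  1.65490799e+00  1.54841059e-03] [ 0.3276575  -0.00803275  0.5847465 ]
```

View pics/scene0.png

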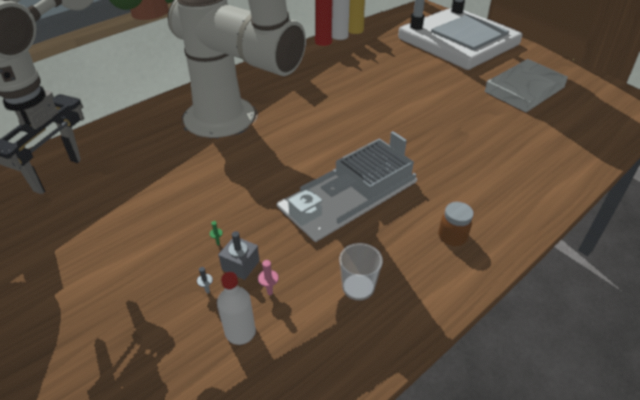

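View pics/top0.png

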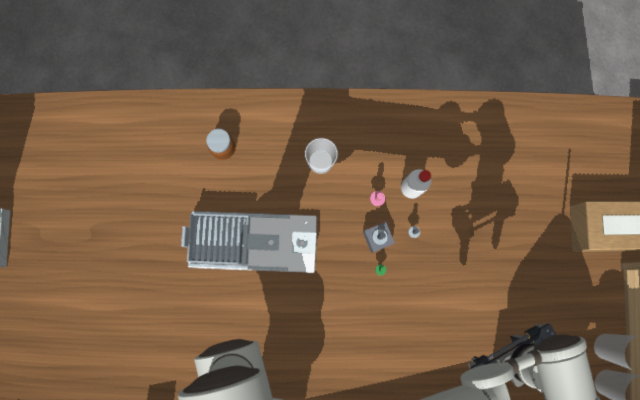

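Both pictures show four pin-like things:
- green: scene (215,233), top (381,270)
- pink: scene (267,276), top (378,199)
- small grey: scene (204,279), top (414,232)
- grey one in the grey block: scene (237,245), top (380,236)

The last fits: it is steel, the larger of the two grey ones, and it stands in the rest. The station is at top (185–317, 210–272), with the lugs on the right and the tab on the left at (185,237). I'll confirm with an enlarged crop.

```bash
python3 - <<'E'
from h import *
import pickle
S,T,W=pickle.load(open('c0.pkl','rb'))
a=cv2.resize(T['pixels'][190:290,170:430],None,fx=3,fy=3,interpolation=cv2.INTER_CUBIC)
b=cv2.resize(S['pixels'][200:300,180:440],None,fx=3,fy=3,interpolation=cv2.INTER_CUBIC)
b=cv2.resize(S['pixels'][128:298,185:425],None,fx=1.75,fy=1.75,interpolation=cv2.INTER_CUBIC)
b=cv2.copyMakeBorder(b,0,0,0,780-b.shape[1],cv2.BORDER_CONSTANT)
cv2.imwrite('pics/crop1.png',np.vstack([a,b]))
for n,u,v,z in[('collar',380,237,.055),('lughole',304,242,.075),('tab',185,237,.12),('plateR',316,242,.02)]: print(n,onplane(T,u,v,z))
E
```

```text
collar [ 0.52426457 -0.2818613   0.055     ]
lughole [ 0.51029383 -0.08627196  0.075     ]
tab [0.51889909 0.20493007 0.12      ]
plateR [ 0.51408425 -0.11719475  0.02      ]
```

View pics/crop1.png

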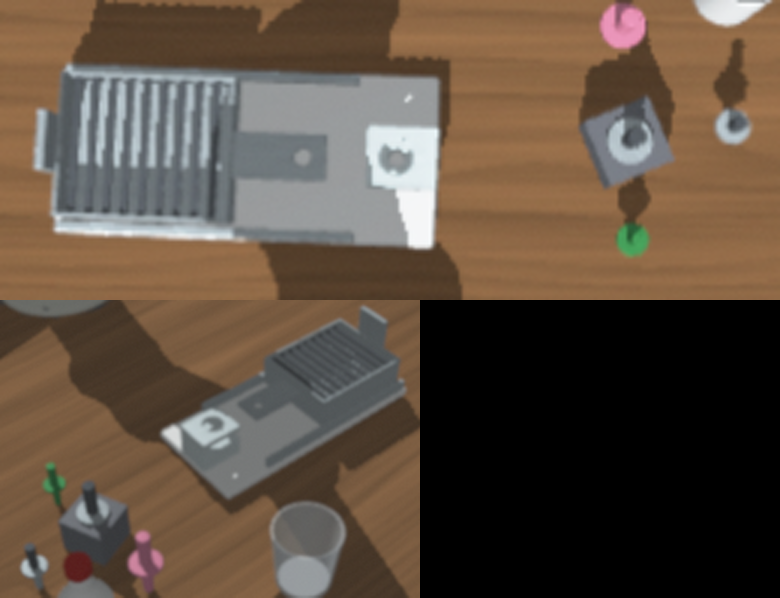

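The crop confirms the steel pin in the rest, with its collar at crop (630,140). The tongue hole is at crop (303,157), well out of the lugs, whose wide hole is at crop (397,158). Next I'll locate the tab, lug and pin.

```bash
python3 - <<'E'
from h import *
import pickle
S,T,W=pickle.load(open('c0.pkl','rb'))
ct=lambda x,y:(T,170+x/3,190+y/3)
cs=lambda x,y:(S,185+x/1.75,128+(y-300)/1.75)
print('tab',tri(ct(40,139),cs(373,315)))
print('lug',tri(ct(397,158),cs(212,424)))
print('pintop',tri(ct(633,128),cs(90,488)), 'collar',tri(ct(630,141),cs(93,511)))
print('bottle cap',tri((T,425,176),(S,230,280)),'pink',tri(ct(622,25),cs(144,562)),'green',tri(ct(632,240),cs(54,485)),'cup',onplane(T,320,160,.0),'small',tri(ct(733,126),cs(34,566)))
for p in [(68,70),(440,77),(435,247),(55,230)]: print(onplane(*ct(*p),.02))
q=Ro.from_rotvec(bot.current_tool_rot()).as_matrix(); p=np.array(bot.current_ee_pos())
print(q.round(3)); print('cam in tool',(q.T@(-W['R'].T@W['t']-p)).round(4),(q.T@W['R'][2]).round(3))
for yaw in np.arange(-3.1,3.2,.4):
    print(round(yaw,2),[None if (j:=bot.inverse_kinematics(P,down(yaw))) is None else round(j[5],2) for P in([.52,.25,.15],[.52,-.09,.2],[.52,-.28,.1])])
E
```

```text
tab [0.5215118  0.21191891 0.11014888]
lug [ 0.50993715 -0.08091847  0.0664159 ]
pintop [ 0.53088989 -0.27904094  0.10050172] collar [ 0.52504853 -0.28031521  0.05598206]
bottle cap [ 0.66316401 -0.37675383  0.16519295] pink [ 0.62551428 -0.27723229  0.05244793] green [ 0.44026629 -0.28414348  0.03571245] cup [ 0.74023889 -0.1286882   0.        ] small [ 0.53874089 -0.3738387   0.04085943]
[0.59014581 0.21188263 0.02      ]
[ 0.584042   -0.11906041  0.02      ]
[ 0.4345156  -0.11446312  0.02      ]
[0.44843578 0.21937796 0.02      ]
[[ 0.445 -0.896 -0.   ]
 [-0.896 -0.445  0.001]
 [-0.001 -0.    -1.   ]]
cam in tool [-0.0015 -0.0735 -0.1713] [-0.001  0.26   0.966]
-3.1 [np.float64(-2.94), np.float64(2.7), np.float64(2.4)]
-2.7 [np.float64(2.94), np.float64(2.3), np.float64(2.0)]
-2.3 [np.float64(2.54), np.float64(1.9), np.float64(1.6)]
-1.9 [np.float64(2.14), np.float64(1.5), np.float64(1.2)]
-1.5 [np.float64(1.74), np.float64(1.1), np.float64(0.8)]
-1.1 [np.float64(1.34), np.float64(0.7), np.float64(0.4)]
-0.7 [np.float64(0.94), np.float64(0.3), np.float64(0.0)]
-0.3 [np.float64(0.54), np.float64(-0.1), np.float64(-0.4)]
0.1 [np.float64(0.14), np.float64(-0.5), np.float64(-0.8)]
0.5 [np.float64(-0.26), np.float64(-0.9), np.float64(-1.2)]
0.9 [np.float64(-0.66), np.float64(-1.3), np.float64(-1.6)]
1.3 [np.float64(-1.06), np.float64(-1.7), np.float64(-2.0)]
1.7 [np.float64(-1.46), np.float64(-2.1), np.float64(-2.4)]
2.1 [np.float64(-1.86), np.float64(-2.5), np.float64(-2.8)]
2.5 [np.float64(-2.26), np.float64(-2.9), None]
2.9 [np.float64(-2.66), np.float64(2.98), np.float64(2.68)]
```

```bash
python3 - <<'E'
from h import *
yaw=-0.035; ex=np.array([np.cos(yaw),np.sin(yaw),0]); ey=np.array([-np.sin(yaw),np.cos(yaw),0])
tab=np.array([.5215,.212,.110])
R=down(yaw)
p=tab+ey*.05; 
bot.goto([p[0],p[1],.17],R); bot.set_gripper(0.0,20)
print(bot.current_clock())
p[2]=.090; bot.line_to(p); f0=np.array(bot.current_contact_force()); print('f0',f0.round(2),bot.current_clock())
d=0
def F(): return (np.array(bot.current_contact_force())-f0)
for d in (.03,.05,.07,.09,.10,.104): 
    bot.line_to(p-ey*d,max_speed=.06); f=F(); print(d,f.round(1))
    if np.linalg.norm(f)>9: break
while np.linalg.norm(f)<10 and d<.13:
    d+=.001; bot.line_to(p-ey*d,max_speed=.02); f=F(); print(round(d,4),f.round(1))
print(bot.current_ee_pos(),bot.current_clock())
snap('wrist','w1.png')
E
```

```text
4.3917
f0 [0.27 0.47 0.03] 5.075
0.03 [ 0.4 -0.7 -0. ]
0.05 [-0.7 -0.3  0.5]
0.07 [-0.2 -1.3 -0.5]
0.09 [-0.8  0.3 -0.2]
0.1 [-1.  -0.2  1. ]
0.104 [-0.1  0.6 -0.4]
0.105 [-0.4  3.4  0. ]
0.106 [ 0.   4.9 -0.2]
0.107 [0.1 2.5 0.2]
0.108 [-0.4  2.7  0. ]
0.109 [-0.5  3.4  0.9]
0.11 [-0.1  2.7  0.7]
0.111 [-1.1  3.8  0.6]
0.112 [0.6 3.5 0.3]
0.113 [-1.   2.8  0.1]
0.114 [-0.   2.8 -0.3]
0.115 [-0.5  2.7 -0.7]
0.116 [-0.6  2.9  1.3]
0.117 [-0.3  3.3  1.3]
0.118 [ 0.   4.5 -0.4]
0.119 [-0.6  7.6  0.1]
0.12 [ 0.5 11.1 -0.3]
[0.519125  0.144046  0.0900735] 11.7417
```

View pics/w1.png

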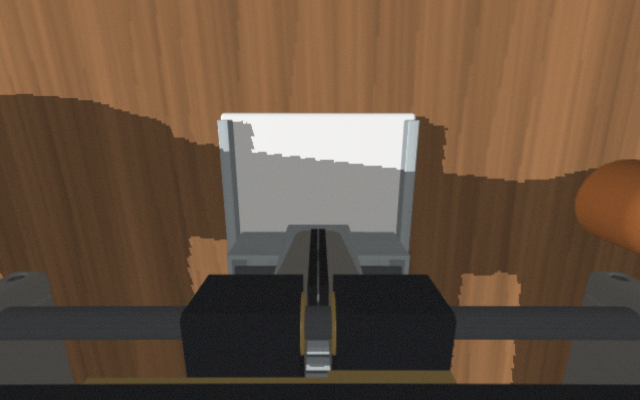

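The picture shows the shut fingers behind the tab at about (318,230), with the pan moved in and the rails bare behind it. Force rose 4.5, 7.6 then 11.1 N over 1 mm steps, so the pan is at its stop; the tab position also agrees with lug + 209.5 mm. Next I'll look into the lug hole from near.

```bash
python3 - <<'E'
from h import *
import pickle
yaw=-0.035; ey=np.array([-np.sin(yaw),np.cos(yaw),0])
p=np.array(bot.current_ee_pos())
bot.line_to(p+ey*.015,max_speed=.1); bot.line_to(p+ey*.02+[0,0,.06],max_speed=.2)
bot.goto([.510,-.081,.13],down(yaw)); bot.set_gripper(1.0)
bot.line_to([.510,-.081,.095])
c=snap('wrist','w2.png'); pickle.dump(c,open('c2.pkl','wb'))
u=proj(c,[.51,-.081,.066])[0]; print(u,bot.current_clock())
u=u.astype(int)
cr=c['pixels'][u[1]-60:u[1]+60,u[0]-80:u[0]+80]; print(u[0]-80,u[1]-60)
cv2.imwrite('pics/w2c.png',cv2.resize(cr,None,fx=5,fy=5,interpolation=cv2.INTER_CUBIC))
E
```

```text
[318.98193954 229.71960899] 15.3333
238 169
```

View pics/w2c.png

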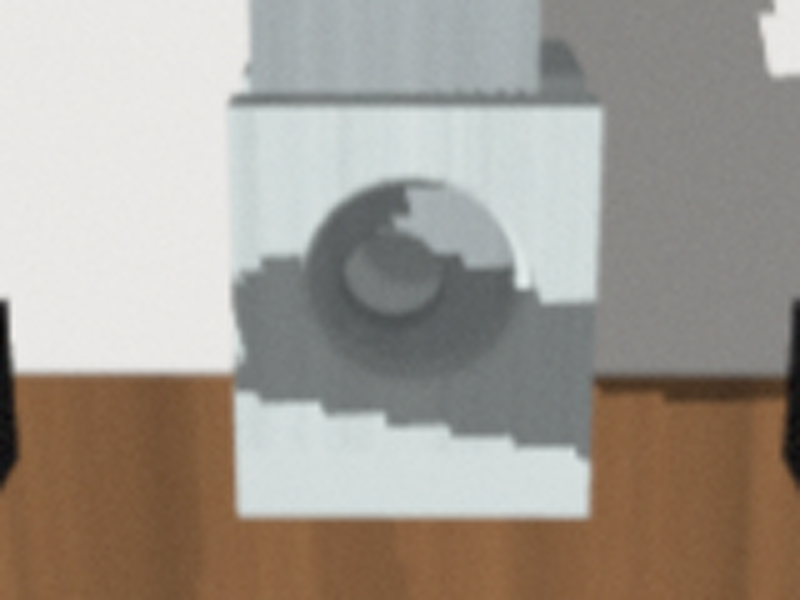

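The lug crop shows the wide hole's mouth centred at crop (412,278). The tongue's hole shows through it at crop (394,274), so it sits roughly 2.6 mm to −x and about 3.3 mm to −y, which matches a pan at its stop. I'll look over the pin next and make an enhanced lug crop to go with it.

```bash
python3 - <<'E'
from h import *
import pickle
yaw=-0.035
bot.line_to([.510,-.081,.17],max_speed=.2)
bot.set_gripper(0.5,25)
bot.goto([.527,-.280,.14],down(yaw))
c=snap('wrist'); pickle.dump(c,open('c3.pkl','wb'))
u=proj(c,[.527,-.28,.055])[0]; print(u,bot.current_clock()); u=u.astype(int)
x0,y0=u[0]-50,u[1]-70; print('pin crop',x0,y0)
a=cv2.resize(c['pixels'][y0:y0+120,x0:x0+100],None,fx=4,fy=4,interpolation=cv2.INTER_CUBIC)
c2=pickle.load(open('c2.pkl','rb'))
b=c2['pixels'][199:249,295:345]; print('lug crop 295 199 x8')
b=cv2.resize(b,None,fx=8,fy=8,interpolation=cv2.INTER_CUBIC)
b=np.clip((b.astype(float)-60)*2.2,0,255).astype(np.uint8); b=cv2.copyMakeBorder(b,0,80,0,0,cv2.BORDER_CONSTANT)
for P in ([.51,-.081,.066],[.51,-.081,.056]): print(proj(c2,P))
cv2.imwrite('pics/w3.png',np.hstack([a,b]))
print('lug',onplane(c2,238+412/5,169+278/5,.066),'tongue',onplane(c2,238+394/5,169+274/5,.056))
E
```

```text
[317.94523659 207.8145273 ] 17.5417
pin crop 267 137
lug crop 295 199 x8
[[318.98193954 229.71960899]]
[[318.94037462 224.83334016]]
lug [ 0.51109427 -0.07730469  0.066     ] tongue [ 0.50848692 -0.08016226  0.056     ]
```

View pics/w3.png

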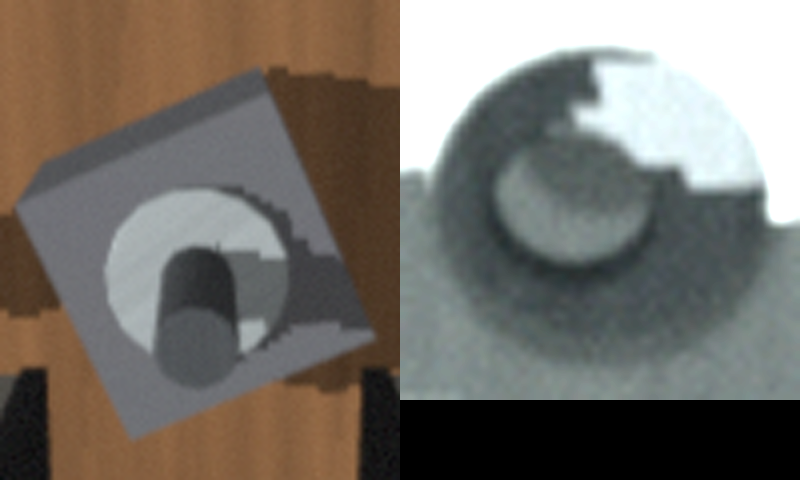

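The left crop shows the collar centred at crop (197,277) and the grip top at (198,347). The right crop shows the mouth centre at (200,204) and the tongue hole centre at about (172,207). I'll compute the positions and grasp the pin.

```bash
python3 - <<'E'
from h import *
import pickle
c3=pickle.load(open('c3.pkl','rb'));c2=pickle.load(open('c2.pkl','rb'))
a=onplane(c3,316.4,206.2,.055);b=onplane(c3,316.5,223.75,.100);print('pin',a,b)
print('lug',onplane(c2,320,224.5,.066),'tongue',onplane(c2,316.5,224.9,.056))
p=(a+b)/2
yaw=-.035
bot.line_to([p[0],p[1],.14]); bot.line_to([p[0],p[1],.061],max_speed=.12)
print(bot.current_contact_force()); bot.set_gripper(0.0,40)
print('open',bot.current_opening(),bot.current_contact_force(),bot.current_ee_pos())
bot.line_to([p[0],p[1],.125]); 
print(bot.current_opening(),bot.current_contact_force(),bot.current_clock())
bot.line_to([p[0],p[1],.2],max_speed=.2)
E
```

```text
pin [ 0.52571259 -0.27850018  0.055     ] [ 0.52594008 -0.27872345  0.1       ]
lug [ 0.51082249 -0.07722301  0.066     ] tongue [ 0.50824197 -0.08099182  0.056     ]
[-0.32301046  0.03746076 -1.30165825]
open 0.16820599639195444 [-0.72209422  0.23902725  2.00765544] [ 0.52600817 -0.27875961  0.0613684 ]
0.16301307923747949 [-1.06100419  0.2886904  -1.49448286] 19.7417
```

```bash
cat >> h.py <<'E'
def force(n=3):
    return np.mean([bot.current_contact_force() for _ in range(n)],0)
def descend(x,y,z,zend,f0,step=.001,lim=6,speed=.03):
    """step down until upward force exceeds lim; returns last z, force"""
    while z>zend:
        z=max(z-step,zend); bot.line_to([x,y,z],max_speed=speed); f=force()-f0
        if f[2]>lim: break
    return z,f
E
python3 - <<'E'
from h import *
bot.set_gripper(0.0,60)
x,y=.5084,-.0810
bot.goto([x,y,.15],down(-.035)); bot.line_to([x,y,.127],max_speed=.05); bot.hold(.2)
f0=force(5); print(f0.round(2),bot.current_ee_pos(),bot.current_opening(),bot.current_clock())
np.save('f0.npy',f0)
z,f=descend(x,y,.117,.1015,f0,lim=4)
print(z,f.round(1),np.array(bot.current_ee_pos()).round(4),np.array(bot.current_ft_torque()).round(2),bot.current_clock())
S=snap('scene','s4.png')
u=proj(S,[.51,-.08,.08])[0].astype(int);print(u)
cv2.imwrite('pics/s4c.png',cv2.resize(S['pixels'][u[1]-60:u[1]+60,u[0]-80:u[0]+80],None,fx=5,fy=5,interpolation=cv2.INTER_CUBIC))
E
```

```text
[-0.01 -0.68 -0.86] [ 0.50868765 -0.08106615  0.12738163] 0.1574043091699523 22.125
0.1015 [-1.   1.5  5.9] [ 0.5088 -0.0811  0.1022] [ 0.11  0.31 -0.06] 26.3917
[305 194]
```

The tip went 10 mm past the tongue's top level and met something (5.9 N) at the lower lug's height, so it is through the tongue hole. I'll draw the tongue into line now.

```bash
python3 - <<'E'
from h import *
f0=np.load('f0.npy')
a=np.array([.5084,-.0810]); b=np.array([.5110,-.0772]); z=.1032
bot.line_to([*a,z],max_speed=.02)
for s in (.35,.7,1.):
    q=a+(b-a)*s; bot.line_to([*q,z],max_speed=.02); f=force()-f0; print(s,f.round(1),np.array(bot.current_ee_pos()).round(4))
z,f=descend(*b,z,.097,f0,lim=6)
print(z,f.round(1),np.array(bot.current_ee_pos()).round(4),np.array(bot.current_ft_torque()).round(2),bot.current_opening(),bot.current_clock())
E
```

```text
0.35 [-2.  -0.4 -0.4] [ 0.5089 -0.0797  0.1028]
0.7 [-3.2 -2.3  0.8] [ 0.5094 -0.0787  0.1028]
1.0 [-4.1 -2.8 -1.2] [ 0.5102 -0.0775  0.1028]
0.097 [-4.  -2.3  2.9] [ 0.511  -0.0779  0.0975] [-0.87  0.75 -0.05] 0.16181668070652766 29.1917
```

```bash
python3 - <<'E'
from h import *
f0=np.load('f0.npy'); q=np.array([.5110,-.0772]); z=.097
while z>.0745:
    step=.0015 if z>.081 else .0007
    z-=step; bot.line_to([*q,z],max_speed=.03); f=force()-f0; p=np.array(bot.current_ee_pos())
    print(round(z,4),f.round(1),p.round(4))
    if f[2]>11 or np.hypot(*f[:2])>14: break
    if np.hypot(*f[:2])>5: q=q+f[:2]*1e-4
print(bot.current_opening(),bot.current_clock())
E
```

```text
0.0955 [-3.  -4.1  2.4] [ 0.5111 -0.0778  0.0959]
0.094 [-2.4 -3.7  1.1] [ 0.5109 -0.0779  0.0941]
0.0925 [-2.4 -3.4  1. ] [ 0.5108 -0.0777  0.0925]
0.091 [-3.4 -3.7  0.5] [ 0.5107 -0.0776  0.0909]
0.0895 [-2.  -3.2  0.2] [ 0.5107 -0.0776  0.0893]
0.088 [-2.5 -3.2  0.2] [ 0.5106 -0.0776  0.0878]
0.0865 [-1.  -2.7  0.1] [ 0.5106 -0.0776  0.0863]
0.085 [-1.7 -3.3  0.5] [ 0.5106 -0.0776  0.0848]
0.0835 [-1.7 -3.2  0.5] [ 0.5106 -0.0776  0.0833]
0.082 [-1.7 -3.   0.3] [ 0.5106 -0.0776  0.0819]
0.0805 [-1.8 -3.2  0.8] [ 0.5107 -0.0776  0.0804]
0.0798 [-3.2 -3.7  1.9] [ 0.5107 -0.0776  0.0798]
0.0791 [-2.9 -3.1  0.9] [ 0.5107 -0.0776  0.0792]
0.0784 [-2.3 -2.9  2.6] [ 0.5107 -0.0776  0.0784]
0.0777 [-2.4 -4.4  1.3] [ 0.5107 -0.0776  0.0777]
0.077 [-1.  -1.3  0.6] [ 0.5107 -0.0778  0.0769]
0.0763 [-1.9 -1.   2.6] [ 0.5107 -0.0779  0.0764]
0.0756 [-4.7 -0.2  9. ] [ 0.5107 -0.0779  0.0764]
0.0749 [-6.7  0.1 13.1] [ 0.5107 -0.0779  0.0764]
0.16436295565983175 33.9417
```

It stops rigidly at TCP z = 0.0764, against a predicted seat of 0.0762, with 13 N. I'll unload, release, retreat and look.

```bash
python3 - <<'E'
from h import *
import pickle
bot.line_to([.5107,-.0778,.0762],max_speed=.02); print(force().round(1))
bot.set_gripper(0.45,20); print(bot.current_opening(),bot.current_ee_pos())
bot.line_to([.5107,-.0778,.135],max_speed=.1)
w=snap('wrist'); u=proj(w,[.511,-.0775,.07])[0].astype(int)
bot.line_to([.5107,-.0778,.2],max_speed=.2)
bot.goto([.40,-.25,.25],down(-.035))
S=snap('scene');T=snap('top'); pickle.dump((w,S,T),open('c5.pkl','wb'))
a=w['pixels'][u[1]-50:u[1]+50,u[0]-50:u[0]+50]
s=proj(S,[.51,-.06,.07])[0].astype(int); b=S['pixels'][s[1]-50:s[1]+50,s[0]-50:s[0]+50]
print('origins',u-50,s-50,bot.current_clock(),proj(w,[[.5107,-.0778,.07],[.5107,-.0778,.115]]))
cv2.imwrite('pics/f5.png',np.hstack([cv2.resize(i,(400,400),interpolation=cv2.INTER_CUBIC) for i in(a,b)]))
E
```

```text
[-2.8 -1.1  4.6]
0.4473824947394002 [ 0.51071097 -0.07772206  0.07611511]
origins [269 163] [262 143] 36.9667 [[318.64696748 213.85987805]
 [318.82716245 234.47772835]]
```

View pics/f5.png

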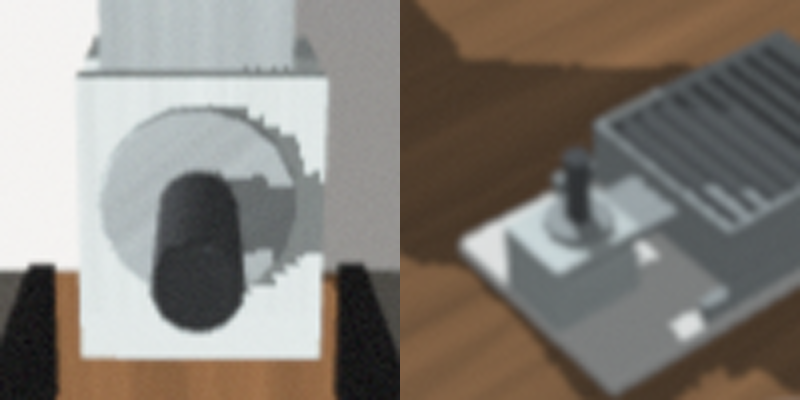

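The left crop shows the collar flat and concentric on the lug, with the grip upright and no gap. The scene crop on the right agrees. The drop from lower-lug contact to seat was 25.8 mm, against 26 mm nominal. The robot is clear, so I'm handing in.

```bash
python3 - <<'E'
from h import *
print(bot.current_contact_force(),bot.current_clock()); bot.job_done()
E
```

```text
[-0.19653928  0.48055498  0.31291902] 36.9667
the job is handed in; nothing more can be done
```

The pan is back at its stop and the steel locking pin is seated in the lugs and released. I handed the job in at 37 s with the arm clear.

- **Pan:** I pushed it in by its tab until the force rose to 11 N at the stop. The wrist camera then showed the tongue hole about 3.9 mm past the line and 2.5 mm off to −x, against a nominal 3.5 mm past.
- **Pin:** The tip went through the top lug and the tongue hole at the first try and touched the lower lug. I drew the tongue into line and worked the pin down until it stopped rigidly. The largest upward force I read was 13 N. The drop from lower-lug contact to seat was 25.8 mm, against 26 mm nominal.
- **After release:** The near pictures show the collar flat on the lug and the pin upright. The bottle, cup and jar were not touched in any move. I did not press on the pin again or re-measure the pan after letting go.

No check failed. The only disagreement was about 0.4 mm in the tongue's position, which is within the camera accuracy.

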